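# Run the scraper steriliser on its third setting

### The job

Take the blue-handled dough scraper from its wooden stand, lower it blade down into the slot of the white steriliser until it is fully home, and only then let go of it. Then turn the steriliser's spring-return dial clockwise past its first two clicks to the third (the last) and keep holding it there for a good second with the fingers; finish while still holding it, because it springs back when let go. Leave the spice jar, the egg cup and the ramekin alone.

Things in the scene. Friction and masses are not known exactly. Their poses are not given: they have to be found in the camera images.
- scraper: dough scraper, about 0.16 kg, at the start blade down in the stand's slot (may lean 0.12 rad). Origin: middle of the blade's lower edge; z up along the blade, x along its length, y across its thickness. Steel blade 100 (x) x 4 (y), z = 0 to 80. Blue handle, a rounded bar 112 (x) x 24 (y), z = 74 to 102: grip it across y at about z = 87.
- stand: fixed wooden draining stand, 135 (x) x 70 (y) x 36 high, origin at the centre of its underside, z up. Slot along its x through its centre, 108 x 7, 26 deep (floor 10 above the worktop). A wall cabinet hangs ahead and to the left of it, from 490 above the worktop up, and a hutch stands behind it: swing in from the left with the arm drawn in (tool within about 0.45 m of the base axis).
- steriliser: fixed white block, 130 (x) x 210 (y) x 70 high; origin at the centre of its underside, z up, front to -x. In its flat top a slot (centre at y = +55) and a dial (axis at y = -55, 110 from the slotted scraper's handle). Dots beside the dial: grey for rest, then one, two and three (red) for the clicks.
- slot (a point): centre of the floor of the steriliser's slot, 15 above the worktop; axes as the steriliser's. Slot along x, 108 (x) x 8 (y), 55 deep, mouth widened by a 5 mm chamfer. Scraper fully home: its blade stands on this floor, the two origins together, x axes parallel (either way round), the handle's underside 19 above the block's top.
- dial_grip (a point): grip point on the dial's upright axis, 34 above the block's top (104 above the worktop). x along the grip bar, to the end with the white line; turns with the dial. Black disc, radius 28, top 8 above the block's top; on it an upright grey bar 50 (x) x 16 (y), its top 42 above the block's top. At rest the bar lies along the steriliser's x.
- dial (a joint): dial angle, rad: 0 at rest, grows clockwise seen from above. Clicks at 0.34 (one dot), 0.68 (two) and 1.02 (three red dots); past the third it soon meets a stop, at 1.12. A spring of 0.08 to 0.12 N m, with 0.04 N m more or less between clicks, turns it (damped) back to 0 when let go. 0.92 and more counts as at the third.
- spice_jar: glass spice jar with a black lid, 41 across, 105 high; origin at the centre of its underside; bystander, to be left alone
- egg_cup: orange-brown egg cup, 47 across, 54 high; origin at the centre of its underside; bystander, to be left alone
- ramekin: white ramekin, 73 across, 41 high; origin at the centre of its underside; bystander, to be left alone

How it is judged:
On the way, in this order (a step that is already met when the one before it is completed fails the run):
1. the scraper is lowered home into the steriliser's slot while the fingers still grip it (horizontal distance between scraper and slot below 0.008 m and angle between the x axis of scraper and the x axis of slot, either way round below 0.12 rad and angle between scraper's own z axis and vertical below 0.15 rad and z of scraper in the frame of slot below 0.01 m and contact force between the fingers and scraper above 0.5 N), for 0.1 s.
2. the scraper stands fully home in the slot, let go, with the dial at rest (z of scraper in the frame of slot below 0.006 m and horizontal distance between scraper and slot below 0.008 m and angle between the x axis of scraper and the x axis of slot, either way round below 0.12 rad and angle between scraper's own z axis and vertical below 0.15 rad and contact force between the fingers and scraper below 0.1 N and value of joint dial below 0.15 rad), for 0.2 s.
3. the fingers hold the dial at the third click for a second (value of joint dial above 0.92 rad and contact force between the fingers and dial above 0.5 N and velocity of joint dial between -0.1 and 0.1 rad/s and z of scraper in the frame of slot below 0.006 m and horizontal distance between scraper and slot below 0.008 m and angle between the x axis of scraper and the x axis of slot, either way round below 0.12 rad and angle between scraper's own z axis and vertical below 0.15 rad), for 1 s.
At the end, for the whole second after the job is handed in: The fingers hold the dial (more than 0.5 N on it) still at the third click (0.92 rad or more), with the scraper let go and fully home in the steriliser's slot: blade edge within 6 mm of the slot's floor and 8 mm of its centre, along the slot within 0.12 rad, upright within 0.15 rad (all of step 3 and contact force between the fingers and scraper below 0.1 N); the arm keeps its last pose, push and grip.
It fails at once if the spice jar is pushed more than 30 mm or tipped over (distance of spice_jar from where it was at the start of the episode above 0.03 m or angle between spice_jar's own z axis and vertical above 0.5 rad).
It fails at once if the egg cup is pushed more than 30 mm or tipped over (distance of egg_cup from where it was at the start of the episode above 0.03 m or angle between egg_cup's own z axis and vertical above 0.5 rad).
It fails at once if the ramekin is pushed more than 30 mm or tipped over (distance of ramekin from where it was at the start of the episode above 0.03 m or angle between ramekin's own z axis and vertical above 0.5 rad).
It also fails if it takes over 64 s, if anything falls off the work surface, if the arm or the gripper's body presses on something with over 40 N, if the wrist force passes 120 N, or if a joint passes its speed limit or range.

### The arm

A 6-joint arm with a two-finger parallel gripper is mounted at the origin on a cart in front of the work surface, level with it; the furniture and walls round the work are solid. World frame = base frame: x ahead of the robot, y to its left, z up, the work surface at z = 0. Lengths are in m, angles in rad, forces in N, time in s.
With the tool pointing down it reaches from about 0.375 to 0.975 m from the base axis. Payload 3.8 kg.
Tool frame: the origin (TCP) lies at the very end of the fingers, on their centre line; the grasp point (between the pads) lies bot.hold_point_z behind it (bot.hold_point_z is the distance from the TCP to the grasp point, in m); z points along the fingers, y is the line along which they close (so a half turn about z gives the same grasp; the last joint's range is limited). The gripper opens to 85 mm and grips with 20 to 120 N. Pads are 22 mm wide; open, the fingers measure 114 mm over their backs; the gripper's body (76 mm by 85 mm) begins 54 mm behind the grasp point. The pads swing forward as they close: fully open they stand 13 mm farther back than shut.
Start: joints at [-1.145, 0.264, 1.604, -0, 1.274, -0.037], TCP at [0.301, -0.604, 0.231] pointing down, gripper open.
Joint ranges: [-2.63, 2.63], [-0.94, 2.18], [0.31, 2.57], [-1.31, 4.45], [0, 2.66], [-2.55, 2.55]. Speed limits (rad/s): [2.57, 2.57, 3.14, 3.14, 3.14, 3.14].

### API

Orientations are given as a rotation vector (axis times angle).
In Python, from workcell import bot, eyes gives the robot as it stands (bot), with the cameras (eyes).
- The arm moves only by the shell command python3 jog.py 'ROWS' [OPENING] [FORCE]. ROWS is a JSON list of rows, 1 to 5 of them, each an object with the fields dx, dy, dz (the shift in shares of the most that a row can go, 1 being 62.5 mm), yaw (a turn about the tool's z in parts of the range, where 1.0 means pi rad); a field left out counts as zero; each row shifts and turns the commanded pose from where the row before left it, along the tool's axes as they then stand; what a row does not reach is not made up. A row lasts 1/8 s, in which the tool goes at most 0.0625 m and 0.188 rad, less where a joint would pass 70% of its speed; a pose out of reach is approached as far as the arm can. OPENING is the opening from 0.0 (shut) to 1.0 (fully open), set as the command begins (- or left out keeps the last). The fingers move at their own pace and stop on an object; FORCE is the grip in N (left out, the last holds). Time passes only in rows, so rows that do not move let the fingers close. It prints the time, the measured TCP pose, the force, the opening and the grip force at its end. No shift or turn number may pass 1 either way. Input that does not fit is refused with a message, and nothing moves.
- bot.read_state(): the state, without advancing time (a new reading comes with each control period).
- eyes.read_camera(name): name is "scene" or "top"; returns the picture (384x512x3 uint8, red, green, blue); there is no depth.
- eyes.camera_info(name): a dict with "intrinsics" (3x3 intrinsics, pixels), "extrinsics" (4x4, takes a point from camera to world coordinates). Camera axes: x right, y down, z forward; pixel columns grow to the right and rows downward; lengths in m; the calibration is good to about 2 mm. A picture is of the moment at which its call begins. camera_info takes no time and is no camera call.
- bot.finish_job(): hands the job in; it is judged then, once.
The state is a dict: "time": time; "q": joint angles; "joint_vel": joint speeds; "joint_torque": joint torques, N m; "tool_pos": TCP position; "tcp_rot": TCP orientation; "wrist_force": force on the tool from outside, world axes, zero at the start; "torque": the same for the moment, N m; "width": opening from 0.0 (shut) to 1.0 (fully open); "grip_force": force on a finger pad.
Only numpy, scipy, OpenCV 4.12 (cv2) and the standard library are available. Lean on these libraries where they do the work, as an engineer would, in place of code of your own. Each camera call takes 0.05 s, during which the arm holds its last target. There are 200 camera calls.

## Working session

There is one attempt and no reset: what is moved stays moved. The work goes in short steps, Python scripts to look and compute and a shell command to move; the robot and the scene stay as the last step left them, time stands still between calls to the robot, and variables do not carry over. Pictures are saved under pics/ and viewed, at most 10 in all, crops included, and the job is handed in when it is done.

```bash
ls; mkdir -p pics; python3 - <<'E'
from workcell import bot, eyes
import cv2,numpy as np
np.set_printoptions(precision=4,suppress=True)
for n in("scene","top"):
    cv2.imwrite(f"pics/{n}0.png",eyes.read_camera(n)[:,:,::-1]); c=eyes.camera_info(n); print(n,np.array(c["intrinsics"]),np.array(c["extrinsics"]))
s=bot.read_state();print(s,bot.hold_point_z)
E
```

```text
jog.py
pics
workcell.py
scene [[485.4994   0.     258.1667]
 [  0.     485.4994 193.6749]
 [  0.       0.       1.    ]] [[-0.5819 -0.4872  0.6512 -0.4281]
 [-0.8132  0.3562 -0.4602  0.5461]
 [-0.0077 -0.7973 -0.6035  1.0194]
 [ 0.      0.      0.      1.    ]]
top [[374.1192   0.     252.2286]
 [  0.     374.1192 196.904 ]
 [  0.       0.       1.    ]] [[-0.0077 -0.997   0.0773  0.5041]
 [-0.9998  0.0092  0.0191 -0.1904]
 [-0.0197 -0.0771 -0.9968  1.3186]
 [ 0.      0.      0.      1.    ]]
{'time': 0.1, 'q': array([-1.1449,  0.2647,  1.6053,  0.    ,  1.2737, -0.0369]), 'joint_vel': array([ 0.0018, -0.0006, -0.0036,  0.0006,  0.001 , -0.    ]), 'joint_torque': array([  0.0004, -51.6707, -36.8591,  -0.0001,   0.0063,  -0.    ]), 'tool_pos': array([ 0.3011, -0.6034,  0.23  ]), 'tcp_rot': array([-3.0558, -0.7201,  0.0006]), 'wrist_force': array([-0.4083, -0.0237,  0.0646]), 'torque': array([ 0.038 , -0.049 ,  0.0497]), 'grip_force': 0.0, 'width': 1.0037240006254207} 0.0187
```

View pics/scene0.png

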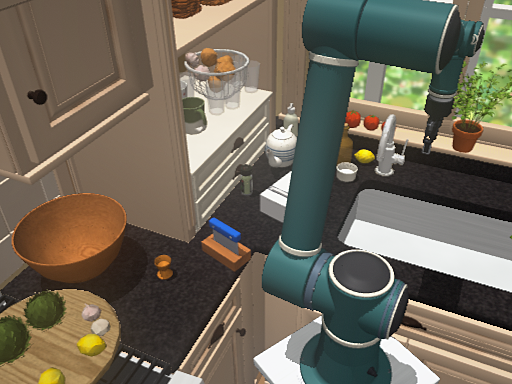

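View pics/top0.png

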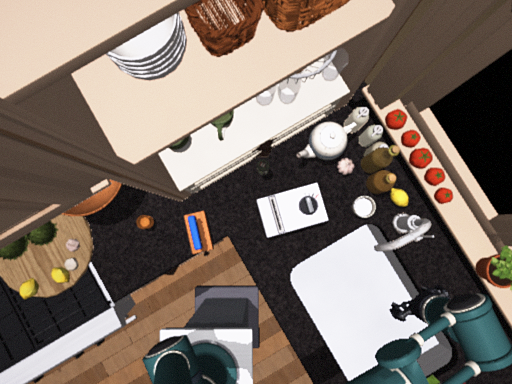

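The scene picture shows the stand with the blue scraper at about (226,245), and the arm hides most of the steriliser. In the top picture the stand is at (197,232), the steriliser at (292,210) with the slot at (276,213) and the dial at (308,205). The egg cup is at (145,222), the ramekin at (364,207) and the jar at about (263,160).

```bash
python3 - <<'E'
import cv2,numpy as np
t=cv2.imread("pics/top0.png");s=cv2.imread("pics/scene0.png")
a=cv2.resize(t[170:270,175:335],None,fx=5,fy=5,interpolation=cv2.INTER_CUBIC)
cv2.imwrite("pics/topc.png",a)
E
cat > h.py <<'E'
from workcell import bot, eyes
import cv2,numpy as np
np.set_printoptions(precision=4,suppress=True)
def cam(n):
    c=eyes.camera_info(n);return np.array(c["intrinsics"]),np.array(c["extrinsics"])
def ray(n,u,v):
    K,E=cam(n);d=E[:3,:3]@np.linalg.solve(K,[u,v,1.]);return E[:3,3],d
def at_z(n,u,v,z):
    o,d=ray(n,u,v);return o+d*(z-o[2])/d[2]
def proj(n,p):
    K,E=cam(n);q=K@((np.atleast_2d(p)-E[:3,3])@E[:3,:3]).T;return (q[:2]/q[2]).T
def rect(mask):
    m=mask.astype(np.uint8);n,l,st,c=cv2.connectedComponentsWithStats(m)
    i=1+np.argmax(st[1:,4]);return c[i],st[i,4],cv2.minAreaRect(np.argwhere(l==i)[:,::-1].astype(np.float32))
E
python3 - <<'E'
from h import *
for n in("top","scene"):
    im=cv2.imread(f"pics/{n}0.png");h=cv2.cvtColor(im,cv2.COLOR_BGR2HSV)
    m=(h[...,0]>100)&(h[...,0]<125)&(h[...,1]>150)
    c,a,r=rect(m);print(n,c,a,r)
    b=cv2.boxPoints(r);print(np.array([at_z(n,*p,.112) for p in b]),at_z(n,*c,.105))
E
```

```text
top [194.4915 232.1197] 234 ((194.48873901367188, 232.1179656982422), (33.429115295410156, 7.045598983764648), 77.00537872314453)
[[ 0.5356  0.0432  0.112 ]
 [ 0.5406  0.0209  0.112 ]
 [ 0.4359 -0.0037  0.112 ]
 [ 0.4309  0.0184  0.112 ]] [0.4854 0.0209 0.105 ]
scene [224.8218 229.284 ] 331 ((224.17648315429688, 229.2058868408203), (35.500205993652344, 10.461413383483887), 30.963754653930664)
[[ 0.5197  0.0592  0.112 ]
 [ 0.545   0.0259  0.112 ]
 [ 0.4264 -0.0014  0.112 ]
 [ 0.4047  0.031   0.112 ]] [0.4781 0.0233 0.105 ]
```

View pics/topc.png

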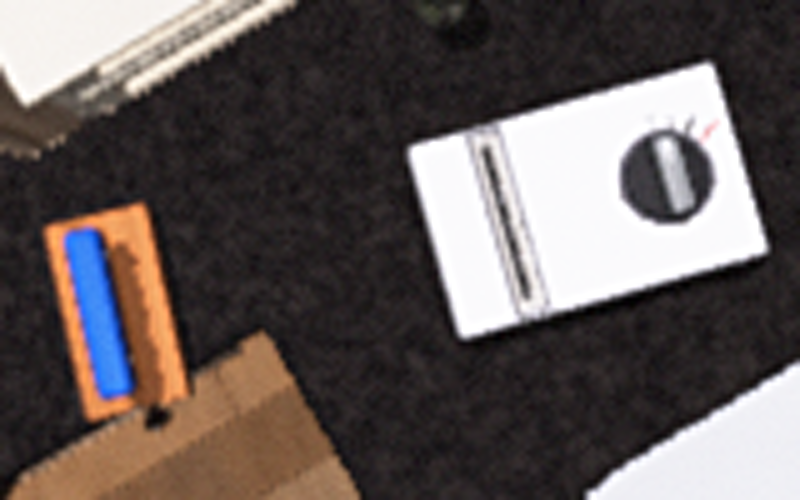

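The crop shows the steriliser's top corners at (408,146), (712,62), (768,252) and (460,340), the slot running from (480,128) to (532,318), and the dial at (668,176). The stand's corners are (45,228), (145,203), (190,395) and (88,420). The handle sits left of the stand's centre, so it leans.

```bash
cat >> h.py <<'E'
def fitrect(n,px,loc):  # loc Nx3 local corners, pose x,y,yaw
    from scipy.optimize import least_squares
    loc=np.array(loc,float)
    def w(p): c,s=np.cos(p[2]),np.sin(p[2]);return np.c_[p[0]+c*loc[:,0]-s*loc[:,1],p[1]+s*loc[:,0]+c*loc[:,1],loc[:,2]]
    g=at_z(n,*np.mean(px,0),loc[0,2])
    r=least_squares(lambda p:(proj(n,w(p))-px).ravel(),[g[0],g[1],0.2]);return r.x,r.fun.reshape(-1,2)
E
python3 - <<'E'
from h import *
im=cv2.imread("pics/top0.png");h=cv2.cvtColor(im,cv2.COLOR_BGR2HSV)
f=lambda a:(np.array(a,float)+.5)/5-.5+[175,170]
# steriliser: far-left,far-right,near-right,near-left
L=lambda a,b,z:[[a,b,z],[a,-b,z],[-a,-b,z],[-a,b,z]]
p,e=fitrect("top",f([(408,146),(712,62),(768,252),(460,340)]),L(.065,.105,.07));print("ster",p,e.ravel())
for nm,y in(("slot",.055),("dial",-.055)):
    c,s=np.cos(p[2]),np.sin(p[2]);print(nm,p[0]-s*y,p[1]+c*y, "pixel slot centre:",proj("top",[p[0]-s*y,p[1]+c*y,.07]), )
print("slot meas",at_z("top",*f((508,222)),.07),at_z("top",*f((666,176)),.078))
sa=at_z("top",*f((480,128)),.07);sb=at_z("top",*f((534,318)),.07);d=sa-sb;print("slot yaw",np.arctan2(d[1],d[0]),(sa+sb)/2,np.linalg.norm(d))
p,e=fitrect("top",f([(45,228),(145,203),(190,395),(88,420)]),L(.0675,.035,.036));print("stand",p,e.ravel())
# sub-pixel refine of the scraper handle with soft weights
b=im.astype(float);w=np.clip((b[...,0]-b[...,2])/150,0,1);w[:200]=0;w[265:]=0;w[:,:180]=0;w[:,210:]=0
ys,xs=np.mgrid[:384,:512];c=np.array([(w*xs).sum(),(w*ys).sum()])/w.sum()
C=np.cov(np.c_[xs.ravel(),ys.ravel()].T,aweights=w.ravel());v=np.linalg.eigh(C)[1][:,1]
A=at_z("top",*(c+10*v),.112);B=at_z("top",*(c-10*v),.112);d=A-B;print("handle",at_z("top",*c,.112),"yaw",np.arctan(d[1]/d[0]))
o1,d1=ray("top",*c);o2,d2=ray("scene",224.5,229.3)
t=np.linalg.lstsq(np.c_[d1,-d2],o2-o1,rcond=None)[0];print("tri",o1+t[0]*d1,o2+t[1]*d2)
s=bot.read_state();from scipy.spatial.transform import Rotation as R;print(R.from_rotvec(s["tcp_rot"]).as_matrix())
E
```

```text
ster [ 0.5575 -0.2987  0.2634] [ 0.1915  0.4491 -0.1671  0.399  -0.3394 -0.1143  0.3186 -0.7128]
slot 0.5431485535298591 -0.24556545850135122 pixel slot centre: [[276.0866 213.9592]]
dial 0.5717934746174994 -0.35177030065029874 pixel slot centre: [[307.8769 205.0935]]
slot meas [ 0.543  -0.2459  0.07  ] [ 0.5723 -0.3505  0.078 ]
slot yaw 0.2644762786065966 [ 0.5426 -0.2452  0.07  ] 0.13140536101311528
stand [0.4853 0.0209 0.2308] [ 0.0846 -0.1237 -0.1422  0.0518 -0.2012  0.1044  0.2586 -0.0323]
handle [0.4854 0.0203 0.112 ] yaw 0.2265718876966225
tri [0.4852 0.0224 0.0997] [0.4841 0.0208 0.0994]
[[ 0.8948  0.4465 -0.0009]
 [ 0.4465 -0.8948  0.0019]
 [ 0.0001 -0.0021 -1.    ]]
```

Careful with the scale: shifts go in shares of 62.5 mm and turns go in shares of pi rad. That gives: -0.05 m is -0.8, -0.04 m is -0.64, 0.117 rad / 3.1416 = 0.0372.

```bash
python3 jog.py '[{"yaw": 0.0372}, {"yaw": 0.0372}, {"dy": -0.64}, {"dx": -0.096, "dy": -0.8}, {"dx": -0.096, "dy": -0.8}]'; python3 jog.py '[{"dx": -0.112, "dy": -0.848}, {"dx": -0.112, "dy": -0.848}, {"dx": 0.56, "dy": -0.432}, {"dx": 0.56, "dy": -0.432}, {"dx": 0.56, "dy": -0.432}]'
```

```text
time: 0.72
tool_pos: [0.2573, -0.4687, 0.2304]
tcp_rot: [-3.12, -0.358, 0.001]
wrist_force: [-0.4, -0.2, 0.5]
width: 1.0
grip_force: 0.0
time: 1.35
tool_pos: [0.3044, -0.2663, 0.2311]
tcp_rot: [3.121, 0.357, 0.0]
wrist_force: [0.7, -0.1, -0.3]
width: 1.0
grip_force: 0.0
```

```bash
cat > g.py <<'E'
from h import *
from scipy.spatial.transform import Rotation as R
import sys
def go(x,y,z,yaw):
    s=bot.read_state();M=R.from_rotvec(s["tcp_rot"]).as_matrix()
    d=M.T@(np.array([x,y,z])-s["tool_pos"]);yw=np.arctan2(M[1,0],M[0,0])
    print("pos",s["tool_pos"],"tilt",M[:2,2],"yaw",round(yw,4),"r",np.hypot(*s["tool_pos"][:2]),"tool delta",d,"turn",round(yw-yaw,4),"F",s["wrist_force"],"q",s["q"],"grip",s["grip_force"],s["width"])
if __name__=="__main__": go(*map(float,sys.argv[1:]))
E
python3 g.py .43 .008 .23 .229
```

```text
pos [ 0.3044 -0.2663  0.2311] tilt [ 0.0002 -0.0001] yaw 0.228 r 0.40442193558248235 tool delta [ 0.1843 -0.2388  0.0011] turn -0.001 F [ 0.7023 -0.1301 -0.3299] q [-0.7803 -0.2723  2.1384  0.0001  1.2753  0.5624] grip 0.0 1.0001944866035222
```

Scaled: -0.045 m is -0.72, 0.035 m is 0.56.

```bash
python3 jog.py '[{"dx": 0.56, "dy": -0.72}, {"dx": 0.56, "dy": -0.72}, {"dx": 0.56, "dy": -0.72}, {"dx": 0.56, "dy": -0.72}, {"dx": 0.32, "dy": -0.48}]' ; python3 jog.py '[{}, {}]'; python3 g.py .4853 .0206 .15 .229
python3 - <<'E'
from h import *
cv2.imwrite("pics/scene1.png",eyes.read_camera("scene")[:,:,::-1])
E
```

```text
time: 1.98
tool_pos: [0.4127, -0.0244, 0.2311]
tcp_rot: [-3.12, -0.362, 0.0]
wrist_force: [-0.3, -0.8, 0.8]
width: 1.0
grip_force: 0.0
time: 2.22
tool_pos: [0.4119, -0.027, 0.2309]
tcp_rot: [3.121, 0.36, -0.002]
wrist_force: [-0.1, -0.3, -0.1]
width: 0.998
grip_force: 0.0
pos [ 0.4119 -0.027   0.2309] tilt [-0.001  -0.0004] yaw 0.2295 r 0.41273827035665106 tool delta [ 0.0824 -0.0297  0.0808] turn 0.0005 F [-0.0792 -0.3436 -0.1165] q [-0.1253 -0.2528  2.1241 -0.0006  1.2713  1.2161] grip 0.0 0.9979227357064215
```

View pics/scene1.png

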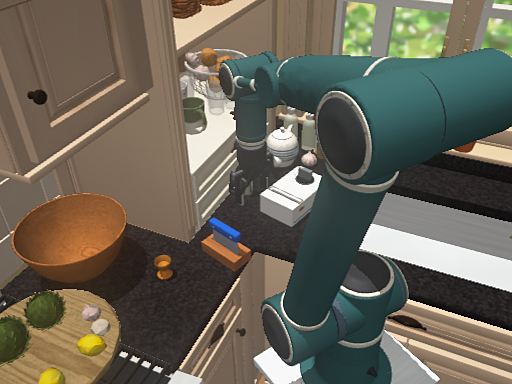

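The gripper hangs at (245,185), clear of the cabinet and just to the right of the scraper (225,230). The steriliser is visible at (290,195). Next I'll move over the handle and descend.

Scaled: 0.03 m is 0.48, 0.022 m is 0.352.

```bash
python3 jog.py '[{"dx": 0.48, "dy": -0.16, "dz": 0.32}, {"dx": 0.48, "dy": -0.16, "dz": 0.32}, {"dx": 0.352, "dy": -0.16, "dz": 0.32}, {"dz": 0.24}, {}]'; python3 jog.py '[{}, {}]'; python3 g.py .4853 .0206 .078 .229
```

```text
time: 2.9
tool_pos: [0.4834, 0.0199, 0.1546]
tcp_rot: [-3.121, -0.357, 0.007]
wrist_force: [-1.5, 0.5, 0.2]
width: 0.997
grip_force: 0.0
time: 3.15
tool_pos: [0.4857, 0.0205, 0.1574]
tcp_rot: [3.121, 0.357, 0.003]
wrist_force: [-0.4, 0.2, -0.3]
width: 1.001
grip_force: 0.0
pos [0.4857 0.0205 0.1574] tilt [ 0.0019 -0.0001] yaw 0.228 r 0.4861382631616087 tool delta [-0.0005 -0.0002  0.0794] turn -0.001 F [-0.3701  0.209  -0.2539] q [-0.009  -0.0371  2.0792 -0.0001  1.0976  1.3339] grip 0.0 1.0008583924235706
```

Scaled: 0.03 m is 0.48, 0.019 m is 0.304.

```bash
python3 jog.py '[{"dz": 0.48}, {"dz": 0.48}, {"dz": 0.304}, {}, {}]'; python3 jog.py '[{}, {}, {}, {}, {}]' 0.0 60; python3 g.py .4853 .0206 .078 .229
```

```text
time: 3.78
tool_pos: [0.4863, 0.0209, 0.0786]
tcp_rot: [3.121, 0.358, 0.003]
wrist_force: [-0.2, 0.6, 0.6]
width: 1.003
grip_force: 0.0
time: 4.4
tool_pos: [0.4858, 0.0212, 0.0778]
tcp_rot: [-3.121, -0.358, -0.001]
wrist_force: [-0.4, 1.1, 3.0]
width: 0.27
grip_force: 59.3
pos [0.4858 0.0212 0.0778] tilt [0.0008 0.0002] yaw 0.2287 r 0.48629450317988837 tool delta [-0.0006  0.0004 -0.0002] turn -0.0003 F [-0.4023  1.0863  2.9869] q [-0.0079  0.06    2.1468  0.0003  0.934   1.334 ] grip 59.33117687702179 0.27005919533889206
```

Scaled: -0.03 m is -0.48, -0.02 m is -0.32.

```bash
python3 jog.py '[{"dz": -0.32}, {"dz": -0.48}, {"dz": -0.48}, {"dz": -0.48}, {}]'; python3 jog.py '[{"dy": 0.48}, {"dy": 0.72}, {"dy": 0.72}, {"dy": 0.72}, {"dy": 0.72, "yaw": -0.0113}]';  python3 jog.py '[{"dy": 0.56}, {"dy": 0.4}, {}, {}, {}]'; python3 g.py .543 -.2456 .19 .264
python3 - <<'E'
from h import *
for n in("scene","top"):
    im=eyes.read_camera(n)[:,:,::-1];cv2.imwrite(f"pics/{n}2.png",im)
a=cv2.resize(im[170:270,215:335],(600,500),interpolation=cv2.INTER_CUBIC);b=cv2.imread("pics/scene2.png")[130:250,220:364]
cv2.imwrite("pics/c2.png",cv2.resize(b,(720,600),interpolation=cv2.INTER_CUBIC))
cv2.imwrite("pics/t2.png",a)
E
```

```text
time: 5.03
tool_pos: [0.4871, 0.021, 0.1893]
tcp_rot: [3.12, 0.359, 0.008]
wrist_force: [0.4, -0.5, -1.6]
width: 0.273
grip_force: 59.0
time: 5.65
tool_pos: [0.5318, -0.1844, 0.1845]
tcp_rot: [-3.112, -0.415, 0.005]
wrist_force: [0.1, 1.0, -1.7]
width: 0.272
grip_force: 59.2
time: 6.28
tool_pos: [0.5484, -0.2402, 0.187]
tcp_rot: [-3.113, -0.415, 0.001]
wrist_force: [0.5, -0.4, -1.9]
width: 0.27
grip_force: 59.3
pos [ 0.5484 -0.2402  0.187 ] tilt [-0.0005  0.0006] yaw 0.2653 r 0.5987056957245921 tool delta [-0.0066  0.0038 -0.003 ] turn 0.0013 F [ 0.5251 -0.3785 -1.879 ] q [-0.4546  0.153   1.8203  0.0003  1.169   0.8508] grip 59.26471531391144 0.27002739826486966
```

View pics/c2.png

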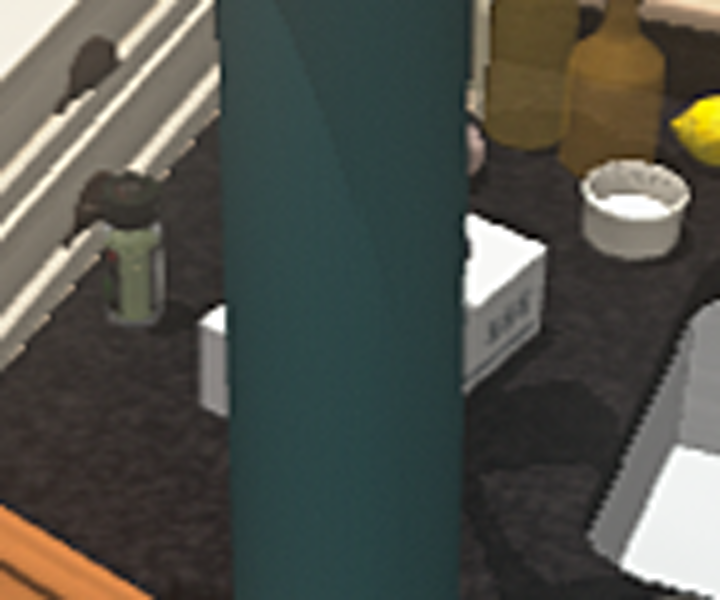

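The arm hides the slot here, so I'll check the fitted steriliser pose against scene1, where it is visible.

```bash
python3 - <<'E'
from h import *
im=cv2.imread("pics/scene1.png");x0,y0,f=250,150,8
c=cv2.resize(im[y0:y0+75,x0:x0+90],None,fx=f,fy=f,interpolation=cv2.INTER_CUBIC)
X,Y,t=.5575,-.2987,.2634;C,S=np.cos(t),np.sin(t)
def W(a,b,z):return [X+C*a-S*b,Y+S*a+C*b,z]
def poly(L,col):
    p=(proj("scene",[W(*q) for q in L])-[x0,y0]+.5)*f;cv2.polylines(c,[p.astype(int)],True,col,1)
poly([(.065,.105,.07),(.065,-.105,.07),(-.065,-.105,.07),(-.065,.105,.07)],(0,0,255))
poly([(a,.055+b,.07) for a,b in((.054,.004),(.054,-.004),(-.054,-.004),(-.054,.004))],(0,200,0))
poly([(a,-.055+b,.112) for a,b in((.025,.008),(.025,-.008),(-.025,-.008),(-.025,.008))],(255,0,255))
cv2.imwrite("pics/ov.png",c)
E
```

```text
(no output)
```

View pics/ov.png

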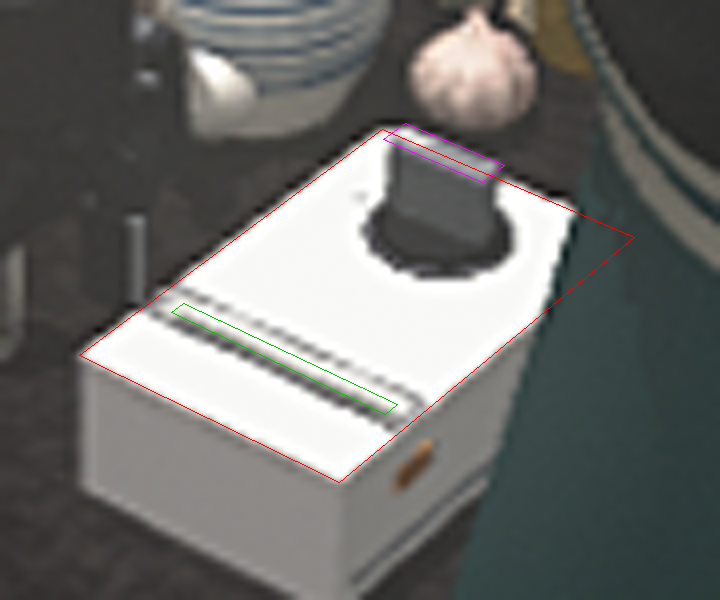

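View pics/t2.png

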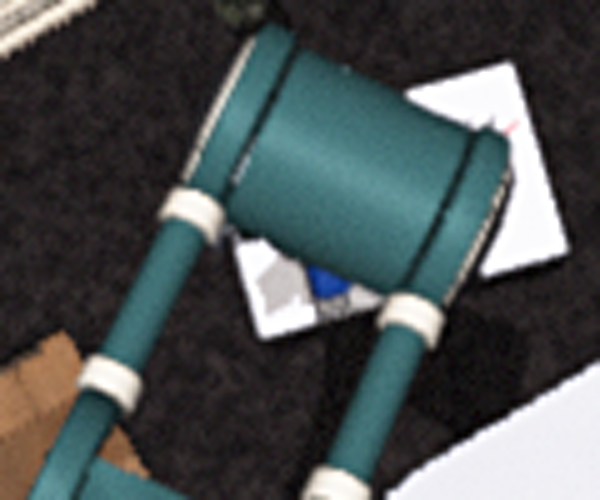

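Both views agree with the fit: the overlay's corners, slot and dial bar match to 1–2 mm. I'll correct the 7 mm offset and then lower.

Scaled: -0.006 m is -0.096, 0.004 m is 0.064.

```bash
python3 jog.py '[{"dx": -0.096, "dy": 0.064}, {}, {}]'; python3 g.py .5435 -.2456 .145 .264
```

```text
time: 6.75
tool_pos: [0.5439, -0.2469, 0.1874]
tcp_rot: [3.114, 0.413, 0.0]
wrist_force: [1.2, -0.0, -1.2]
width: 0.273
grip_force: 59.3
pos [ 0.5439 -0.2469  0.1874] tilt [ 0.0002 -0.    ] yaw 0.2639 r 0.5972932267119722 tool delta [-0.     -0.0014  0.0424] turn -0.0001 F [ 1.1537 -0.0217 -1.1537] q [-0.4679  0.1495  1.8236  0.0001  1.1683  0.8389] grip 59.26413416862488 0.2728428395699321
```

Scaled: 0.02 m is 0.32, 0.003 m is 0.048.

```bash
python3 jog.py '[{"dy": -0.016, "dz": 0.32}, {"dz": 0.32}, {"dz": 0.048}, {}, {}]'; python3 g.py .5435 -.2456 .083 .264;  python3 jog.py '[{"dz": 0.096}, {"dz": 0.096}, {"dz": 0.096}, {}]'; python3 g.py .5435 -.2456 .083 .264
```

```text
time: 7.38
tool_pos: [0.5442, -0.2462, 0.1448]
tcp_rot: [3.114, 0.414, 0.001]
wrist_force: [-0.1, -0.4, -1.1]
width: 0.276
grip_force: 59.2
pos [ 0.5442 -0.2462  0.1448] tilt [ 0.001  -0.0005] yaw 0.2642 r 0.5972821315391262 tool delta [-0.0006 -0.0008  0.0618] turn 0.0002 F [-0.065  -0.3609 -1.1284] q [-0.4665  0.186   1.8643  0.      1.0902  0.8402] grip 59.23916280269623 0.27631372709467855
time: 7.88
tool_pos: [0.543, -0.2455, 0.1253]
tcp_rot: [-3.113, -0.414, 0.002]
wrist_force: [-1.2, 0.1, -2.0]
width: 0.27
grip_force: 59.2
pos [ 0.543  -0.2455  0.1253] tilt [-0.0016  0.0008] yaw 0.2642 r 0.5959413366331707 tool delta [0.0005 0.0002 0.0423] turn 0.0002 F [-1.1941  0.1492 -1.9536] q [-0.4665  0.2046  1.8814 -0.      1.0575  0.8401] grip 59.23958122730255 0.27017112268813975
```

Blade in the slot with no resistance. I'll continue down to the floor.

Scaled: 0.01 m is 0.16, 0.005 m is 0.08.

```bash
python3 jog.py '[{"dz": 0.16}, {"dz": 0.16}, {"dz": 0.16}, {"dz": 0.08}, {}]'; python3 jog.py '[{"dz": 0.064}, {"dz": 0.048}, {"dz": 0.032}, {}, {}]'; python3 g.py .5435 -.2456 .083 .264
```

```text
time: 8.5
tool_pos: [0.5432, -0.2456, 0.0905]
tcp_rot: [-3.113, -0.414, 0.002]
wrist_force: [0.1, -0.3, -1.0]
width: 0.272
grip_force: 59.2
time: 9.12
tool_pos: [0.5438, -0.2459, 0.0828]
tcp_rot: [3.114, 0.414, 0.0]
wrist_force: [-2.5, -0.2, 2.9]
width: 0.273
grip_force: 59.6
pos [ 0.5438 -0.2459  0.0828] tilt [ 0.0002 -0.0001] yaw 0.2642 r 0.5967974722195398 tool delta [-0.0002 -0.0004 -0.0002] turn 0.0002 F [-2.4679 -0.1993  2.8874] q [-0.4665  0.2511  1.912  -0.      0.9782  0.8401] grip 59.645293951034546 0.27253161256256714
```

Scaled: 0.002 m is 0.032.

```bash
python3 jog.py '[{"dz": 0.032}, {}, {}]'; python3 jog.py '[{}, {}, {}, {}, {}]' 1.0; python3 g.py .5435 -.2456 .083 .264
```

```text
time: 9.5
tool_pos: [0.5439, -0.2461, 0.0827]
tcp_rot: [3.114, 0.414, 0.0]
wrist_force: [-6.0, 2.1, 13.8]
width: 0.273
grip_force: 61.5
time: 10.12
tool_pos: [0.5436, -0.2458, 0.0801]
tcp_rot: [-3.114, -0.414, 0.0]
wrist_force: [0.3, -0.5, 0.5]
width: 0.997
grip_force: 0.0
pos [ 0.5436 -0.2458  0.0801] tilt [-0.0002  0.0001] yaw 0.2642 r 0.5966357365537581 tool delta [-0.0001 -0.0003 -0.0029] turn 0.0002 F [ 0.3434 -0.4564  0.5191] q [-0.4664  0.2543  1.9137  0.      0.9738  0.8401] grip 0.0 0.9969765286386149
```

```bash
python3 jog.py '[{"dz": -0.32}, {"dz": -0.48}, {"dz": -0.48}, {"dz": -0.32}, {}]'; python3 jog.py '[{"dy": 0.48}, {"dy": 0.64}, {"dy": 0.56}, {}, {}]'; python3 g.py .572 -.351 .13 .2635
python3 - <<'E'
from h import *
for n in("scene","top"):
    cv2.imwrite(f"pics/{n}3.png",eyes.read_camera(n)[:,:,::-1])
a=cv2.imread("pics/scene3.png")[130:250,220:364];cv2.imwrite("pics/c3.png",cv2.resize(a,(720,600),interpolation=cv2.INTER_CUBIC))
a=cv2.imread("pics/top3.png")[170:270,215:335];cv2.imwrite("pics/t3.png",cv2.resize(a,(600,500),interpolation=cv2.INTER_CUBIC))
E
```

```text
time: 10.75
tool_pos: [0.5452, -0.2467, 0.1833]
tcp_rot: [3.111, 0.413, 0.007]
wrist_force: [-0.1, -0.0, -0.5]
width: 1.002
grip_force: 0.0
time: 11.38
tool_pos: [0.5702, -0.3464, 0.1787]
tcp_rot: [-3.112, -0.413, 0.003]
wrist_force: [0.4, 0.6, -0.4]
width: 1.003
grip_force: 0.0
pos [ 0.5702 -0.3464  0.1787] tilt [-0.0024  0.0021] yaw 0.2637 r 0.667138438510184 tool delta [0.0007 0.005  0.0487] turn 0.0002 F [ 0.3873  0.5896 -0.4181] q [-0.5835  0.2863  1.6745  0.0005  1.1839  0.7234] grip 0.0 1.0030156410197935
```

View pics/t3.png

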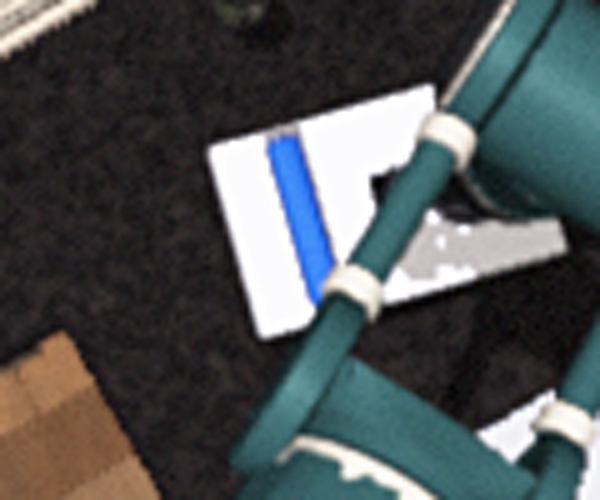

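The scraper stands in the slot, its blue handle running from (285,140) to (320,300) along the slot axis. Now the dial.

Scaled: 0.03 m is 0.48, 0.001 m is 0.016.

```bash
python3 jog.py '[{"dx": 0.016, "dy": 0.064, "dz": 0.16}, {"dz": 0.48}, {"dz": 0.48}, {"dz": 0.288}, {}]'; python3 jog.py '[{}, {}]'; python3 g.py .572 -.351 .088 .2635
```

```text
time: 12.1
tool_pos: [0.5718, -0.3497, 0.09]
tcp_rot: [-3.111, -0.414, 0.005]
wrist_force: [-0.4, 1.0, -0.5]
width: 0.998
grip_force: 0.0
time: 12.35
tool_pos: [0.5742, -0.3515, 0.0941]
tcp_rot: [3.112, 0.414, 0.004]
wrist_force: [-0.9, -0.2, -0.2]
width: 0.996
grip_force: 0.0
pos [ 0.5742 -0.3515  0.0941] tilt [ 0.0025 -0.0016] yaw 0.2643 r 0.6732420378631314 tool delta [-0.002  -0.0011  0.0061] turn 0.0008 F [-0.9184 -0.2229 -0.1507] q [-0.5863  0.3679  1.7336  0.      1.0372  0.7202] grip 0.0 0.9963830523122971
```

Scaled: 0.006 m is 0.096, -0.001 m is -0.016.

```bash
python3 jog.py '[{"dx": -0.016, "dy": -0.016, "dz": 0.096}, {}, {}]'; python3 jog.py '[{}, {}, {}, {}, {}]' 0.0 50; python3 jog.py '[{}, {}]'; python3 g.py .572 -.351 .088 .2635
```

```text
time: 12.72
tool_pos: [0.5718, -0.3501, 0.0862]
tcp_rot: [-3.114, -0.414, 0.0]
wrist_force: [0.8, -0.5, 0.0]
width: 0.998
grip_force: 0.0
time: 13.35
tool_pos: [0.5722, -0.3512, 0.0866]
tcp_rot: [3.112, 0.414, 0.001]
wrist_force: [-0.0, -4.6, 0.2]
width: 0.18
grip_force: 52.2
time: 13.6
tool_pos: [0.5722, -0.3512, 0.0866]
tcp_rot: [3.112, 0.414, 0.001]
wrist_force: [2.0, -5.0, -1.8]
width: 0.175
grip_force: 52.1
pos [ 0.5722 -0.3512  0.0866] tilt [ 0.001  -0.0017] yaw 0.2642 r 0.6713727343424357 tool delta [-0.0001 -0.0002 -0.0014] turn 0.0007 F [ 2.0395 -4.9745 -1.8048] q [-0.5871  0.373   1.7419 -0.001   1.025   0.7201] grip 52.13886201381683 0.17527035130620738
```

Scaled: 0.12 rad / 3.1416 = 0.0382.

```bash
python3 jog.py '[{"yaw": 0.0382}, {"yaw": 0.0382}, {"yaw": 0.0382}, {"yaw": 0.0382}, {"yaw": 0.0382}]'; python3 jog.py '[{"yaw": 0.0382}, {"yaw": 0.0382}, {"yaw": 0.0382}, {"yaw": 0.0255}, {}]'; python3 jog.py '[{}, {}]'; python3 g.py .572 -.351 .088 -.796; python3 - <<'E'
from workcell import bot, eyes
s=bot.read_state();print(s["torque"])
E
```

```text
time: 14.22
tool_pos: [0.5723, -0.3513, 0.0866]
tcp_rot: [3.095, -0.531, 0.002]
wrist_force: [0.7, -5.3, 0.1]
width: 0.173
grip_force: 52.0
time: 14.85
tool_pos: [0.5723, -0.3514, 0.0866]
tcp_rot: [2.907, -1.188, 0.003]
wrist_force: [1.2, -4.9, -0.8]
width: 0.175
grip_force: 52.1
time: 15.1
tool_pos: [0.5723, -0.3514, 0.0866]
tcp_rot: [2.907, -1.187, 0.003]
wrist_force: [0.8, -5.3, -1.4]
width: 0.181
grip_force: 52.1
pos [ 0.5723 -0.3514  0.0866] tilt [ 0.0013 -0.0022] yaw -0.7756 r 0.6715631477231594 tool delta [-0.0005 -0.0001 -0.0014] turn 0.0204 F [ 0.8216 -5.3193 -1.3936] q [-0.5872  0.373   1.7418 -0.0013  1.0245  1.7599] grip 52.097209095954895 0.18096444890554803
[-0.78404376 -0.24864276  0.09594215]
```

Scaled: 0.01 rad / 3.1416 = 0.0032.

```bash
python3 jog.py '[{"yaw": 0.0032}, {}, {}, {}, {}]'; python3 jog.py '[{}, {}, {}, {}, {}]';python3 jog.py '[{}, {}, {}]'; python3 - <<'E'
from h import *
o=[]
for n,(x,y) in(("scene",(240,140)),("top",(235,170))):
    o.append(cv2.resize(eyes.read_camera(n)[y:y+100,x:x+100,::-1],(400,400),interpolation=cv2.INTER_CUBIC))
cv2.imwrite("pics/e4.png",np.hstack(o));print(bot.read_state()["tcp_rot"],bot.read_state()["grip_force"])
E
```

```text
time: 15.72
tool_pos: [0.5723, -0.3514, 0.0866]
tcp_rot: [2.901, -1.202, 0.003]
wrist_force: [1.4, -6.6, -1.3]
width: 0.173
grip_force: 52.1
time: 16.35
tool_pos: [0.5723, -0.3514, 0.0866]
tcp_rot: [2.901, -1.202, 0.003]
wrist_force: [-0.2, -5.3, -0.7]
width: 0.176
grip_force: 52.1
time: 16.73
tool_pos: [0.5723, -0.3514, 0.0866]
tcp_rot: [2.901, -1.202, 0.003]
wrist_force: [-0.3, -5.9, -0.7]
width: 0.176
grip_force: 52.1
[ 2.9009 -1.2019  0.0031] 52.09568202495575
```

View pics/e4.png

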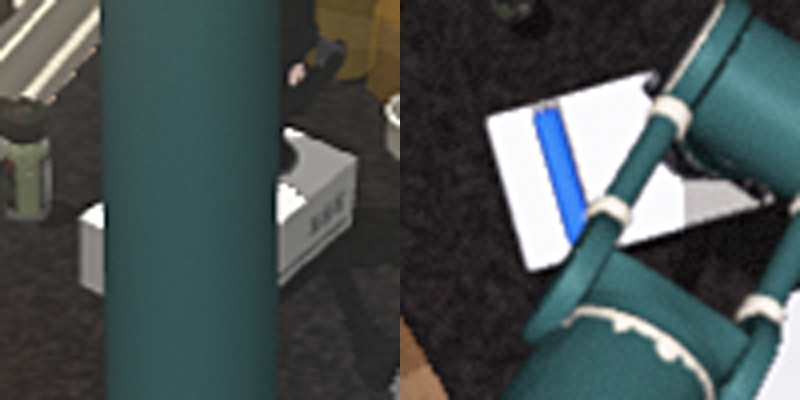

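The scraper is still in its slot, with the handle at (565,175) in the right half of the picture. The arm covers the dial, but the yaw shows a 1.05 rad turn with the grip still at 52 N, so I'm handing in.

```bash
python3 -c "
from workcell import bot, eyes
print(bot.finish_job())"
```

```text
the job is handed in; nothing more can be done
None
```

I handed the job in at about 17 s with the scraper home in the steriliser's slot and released, and the fingers holding the dial about 1.05 rad clockwise at 52 N; the arm hid the dial from both cameras, so that angle comes from the gripper's turn, and no verdict was returned.

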